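Run the check probe through a welded bracket's bore

ROBOT

A 6-joint arm with a two-finger parallel gripper is mounted at the origin on the work surface. World frame = base frame: x ahead of the robot, y to its left, z up, the work surface at z = 0. Lengths are in mm, angles in rad, forces in N, time in s.
With the tool pointing down it reaches from about 350 to 875 mm from the base axis. Payload 4.2 kg.
Tool frame: the origin (TCP) lies at the very end of the fingers, on their centre line; the grasp point (between the pads) lies arm.grip_point_offset behind it (arm.grip_point_offset is the distance from the TCP to the grasp point, in mm); z points along the fingers, y is the line along which they close (so a half turn about z gives the same grasp; the last joint's range is limited). The gripper opens to 85 mm and grips with 20 to 120 N. Pads are 22 mm wide; open, the fingers measure 114 mm over their backs; the gripper's body (76 mm by 85 mm) begins 54 mm behind the grasp point. The pads swing forward as they close: fully open they stand 13 mm farther back than shut.
Start: joints at [-0.951, 0.385, 0.008, 0, -1.194, -0.259], TCP at [220.653, -584.732, 231.312] pointing down, gripper open.
Joint ranges: [-3.14, 3.14], [-1.21, 2.06], [-1.07, 1.41], [-3.16, 2.05], [-2.99, -0.16], [-3.1, 3.1]. Speed limits (rad/s): [2.79, 2.79, 3.14, 3.14, 3.14, 3.14].

INTERFACE

Orientations are given as a unit quaternion [x, y, z, w].
In Python, from bench import arm, cams, ticket gives the robot as it stands.
- The arm moves only by the tool servo_tool, never from a script. Its argument "commands" is a list that holds one entry, the list of rows, each a list of 7 numbers: the closure in counts, from 0 (fully open) to 255 (shut), then the shift along the tool's x, y, z in m, then the turn, a rotation vector about the tool's x, y, z in degrees. In form: [[[grip, x, y, z, ax, ay, az], ...]]. A call has 1 to 10 rows; each row shifts and turns the commanded pose from where the row before left it, along the tool's axes as they then stand; what a row does not reach is not made up. A row lasts 1/12 s, in which the tool goes at most 41.7 mm and 7.16 degrees, less where a joint would pass 70% of its speed; a pose out of reach is approached as far as the arm can. A call with a gripper value outside its range is refused whole. The fingers move at their own pace and stop on an object; the grip force is fixed at half the most. Time passes only in rows, so rows that do not move let the fingers close. It gives the time, the measured TCP pose, the force, the opening and the grip force at its end, in the units of the state.
- arm.read_state(): the state, without advancing time (a new reading comes with each control period).
- cams.get_image(name): name is "scene" or "top" or "wrist"; returns a dict with "frame" (420x560x3 uint8, blue, green, red), "K" (3x3 intrinsics, pixels), "T" (4x4, takes a point from camera to world coordinates). Camera axes: x right, y up, looking along -z (the intrinsics and any distortion apply to the point x, -y, -z); pixel columns grow to the right and rows downward; lengths in mm; the calibration is good to about 2 mm. The wrist camera is an equidistant fisheye: a pixel r from the principal point sees the ray r / f radians off the axis. A picture is of the moment at which its call begins. There is no depth.
- ticket.job_done(): hands the job in; it is judged then, once.
The state is a dict: "clock": time; "joints": joint angles; "joint_vel": joint speeds; "joint_efforts": joint torques, N m; "position": TCP position; "ee_rot": TCP orientation; "contact_force": force on the tool from outside, world axes, zero at the start; "wrist_torque": the same for the moment, N m; "gripper_width": finger opening in mm; "grasp_force": force on a finger pad.
Only numpy, scipy, OpenCV 4.12 (cv2) and the standard library are available. Lean on these libraries where they do the work, as an engineer would, in place of code of your own. Each camera call takes 0.05 s, during which the arm holds its last target. There are 200 camera calls.

TASK

Check that the bored bracket is clear of weld spatter: slide it along its rails until its bore faces the probe, then push the probe block forward along its track, fully home against the rail, so that the pin passes right through the bore. Leave the plain bracket and the other things on the bench where they are, and leave the probe in the bore.

Things in the scene. Friction and masses are not known exactly. Their poses are not given: they have to be found in the camera images.
- fixture: Fixed T-shaped steel checking fixture: a nest (channel along its y) crossed at its middle by the probe's line (its x axis; the track lies on the -x side, towards the robot). +x is the direction in which the probe is pushed. Origin: on the bench under the nest's middle. The floor of nest and track is 10 mm above the bench.
- nest (a point): Middle of the nest's floor, 10 mm above the fixture's origin. The nest runs along y, 330 mm long, open at both ends and above, between two rails at x = +-26.5 to +-38 mm, 14 mm high above this floor; their lips (10 to 14 mm above floor) reach in to x = +-21.5 mm over the brackets' foot plates.
- track (a point): Point on the track's floor, on its centre line, 130 mm before (-x) the nest's middle. The track runs along the fixture's x from x = -38 mm (nest's front rail) to -225 mm, between side rails with inner faces at y = +-15.8 mm, 10 mm wide, 12 mm high above floor.
- bored_bracket: Loose welded steel bracket, 0.4 kg, in the nest left or right of the probe's line: foot plate 50 (x) x 80 (y) x 8 mm, upright lug 8 mm thick (x), 50 mm wide (y), top 50 mm above the foot's underside; a round bush (24 mm outside, 24 mm long along x, bore 12 mm) passes through the lug. Origin: centre of the foot's underside; axes as the fixture's. Slides along y only.
- bore (a point): Centre of the bored bracket's bore: 30 mm above its origin, halfway along the bush; the bore's axis is the bracket's x.
- plain_bracket: Loose bracket of the same foot plate and lug but without bush or bore, in the nest on the other side of the probe's line. To be left alone. Origin: centre of the foot's underside.
- probe: Loose aluminium block in the track, 70 (x) x 30 (y) x 42 mm high, 0.27 kg; a steel pin, 8 mm diameter, 65 mm long, with a 10 mm tapered nose sticks out of its front (+x) face 30 mm above its underside. Origin: centre of the block's underside, 35 mm behind the front face. Fully home the front face touches the nest's front rail: origin at fixture x = -73 mm.
- probe_tip (a point): Tip of the pin: 100 mm ahead (+x) of the probe's origin, 30 mm above its underside. At home it is at fixture x = +27 mm, 15 mm beyond the bush.
- probe_back (a point): Centre of the block's back face, where it is pushed: 35 mm behind the probe's origin, 21 mm above its underside.
- coupon: Bystander: steel weld coupon, plate 120 x 100 x 5 mm with two short ribs, 33 mm high. Origin: centre of its underside.
- hammer: Bystander: hammer lying on the bench. Leave alone.
- brush: Bystander: brush lying on the bench. Leave alone.
- tin: Bystander: closed steel tin, 68 mm diameter, 85 mm high. Origin: centre of its underside.
Not all that is in view belongs to the job. What is shaped like the bored_bracket but brown is not meant. Of the things shaped like the probe, the aluminium one is meant.

How it is judged (in metres and radians):
On the way, in this order (a step that is already met when the one before it is completed fails the run):
1. the bore of the bored bracket is lined up with the probe's track to within 6 mm (y of bore in the frame of fixture between -0.006 and 0.006 m), for 0.1 s.
2. the pin is through the bore (x of probe_tip in the frame of bore above 0.018 m and y of probe_tip in the frame of bore between -0.005 and 0.005 m and z of probe_tip in the frame of bore between -0.005 and 0.005 m), for 0.1 s.
At the end, for the whole second after the job is handed in: The pin stands right through the bore (tip more than 18 mm past the bore's middle, within 5 mm of its axis, within 0.12 rad of its direction), the bore within 6 mm of the track's centre line, the probe block within 4 mm of touching the nest's front rail, probe and bracket at rest (all of step 1 and all of step 2 and angle between the x axis of probe and the x axis of bore, either way round below 0.12 rad and x of probe in the frame of fixture above -0.077 m and linear speed of each of probe, bored_bracket below 0.01 m/s).
It fails at once if the plain bracket is moved more than 15 mm (distance of plain_bracket from where it was at the start of the episode above 0.015 m).
It fails at once if the coupon is moved more than 20 mm (distance of coupon from where it was at the start of the episode above 0.02 m).
It fails at once if the hammer is moved more than 20 mm (distance of hammer from where it was at the start of the episode above 0.02 m).
It fails at once if the brush is moved more than 20 mm (distance of brush from where it was at the start of the episode above 0.02 m).
It fails at once if the tin is moved more than 20 mm (distance of tin from where it was at the start of the episode above 0.02 m).
It also fails if it takes over 58 s, if anything falls off the work surface, if the arm or the gripper's body presses on something with over 40 N, if the wrist force passes 120 N, or if a joint passes its speed limit or range.

## Working session

There is one attempt and no reset: what is moved stays moved. The work goes in short steps, Python scripts to look and compute and a tool call to move; the robot and the scene stay as the last step left them, time stands still between calls to the robot, and variables do not carry over. Pictures are saved under pics/ and viewed, at most 13 in all, crops included, and the job is handed in when it is done.

Besides the shell and the picture viewer there is one more tool, called after ">>>" by a JSON object that holds its "method" and its "body", one argument or row to a line. servo_tool: Moves the arm, as the interface text tells. Its arguments: {"type":"object","properties":{"commands":{"type":"array","items":{"type":"array","items":{"type":"array","items":{"type":"number"}}}}},"required":["commands"]}

```bash
mkdir -p pics; cat > h.py <<'E'
import numpy as np, cv2
from bench import arm, cams, ticket
def grab(n, f):
    d=cams.get_image(n); cv2.imwrite(f'pics/{f}.png',d['frame']); np.savez(f'{f}.npz',K=d['K'],T=d['T'],f=d['frame']); return d
def ray(K,T,u,v,fish=False):
    K=np.array(K);T=np.array(T)
    x=(u-K[0,2])/K[0,0]; y=(v-K[1,2])/K[1,1]
    if fish:
        r=np.hypot(x,y); s=np.sin(r)/max(r,1e-9); c=np.array([x*s,-y*s,-np.cos(r)])
    else: c=np.array([x,-y,-1])
    return T[:3,3],T[:3,:3]@c
def onz(f,u,v,z,fish=False):
    d=np.load(f+'.npz'); o,r=ray(d['K'],d['T'],u,v,fish); return (o+r*(z-o[2])/r[2]).round(1)
E
python3 - <<'E'
from h import *
a=grab('top','t1');b=grab('scene','s1')
print(a['T'],b['T'],arm.grip_point_offset)
print(arm.read_state())
E
```

```text
[[-9.23388133e-03  9.91944163e-01 -1.26338884e-01  3.81575387e+02]
 [-9.99943317e-01 -8.49001021e-03  6.42511502e-03 -2.19459295e+01]
 [ 5.30073692e-03  1.26391052e-01  9.91966332e-01  1.30619624e+03]
 [ 0.00000000e+00  0.00000000e+00  0.00000000e+00  1.00000000e+00]] [[-4.99315470e-01 -5.37203140e-01  6.79777057e-01  1.37779740e+03]
 [ 8.66307603e-01 -2.96896673e-01  4.01700763e-01  4.83964197e+02]
 [-1.39713649e-02  7.89471438e-01  6.13628266e-01  7.94974707e+02]
 [ 0.00000000e+00  0.00000000e+00  0.00000000e+00  1.00000000e+00]] 18.700000000000003
{'clock': 0.1, 'joints': array([-9.51415118e-01,  3.85508295e-01,  6.72444164e-03, -4.58153982e-04,
       -1.19398666e+00, -2.58623489e-01]), 'joint_vel': array([-4.91977778e-06, -1.39113761e-03,  3.51246771e-03,  3.47384511e-03,
        1.23179000e-03,  1.24485406e-03]), 'joint_efforts': array([-5.08211269e-04, -3.93319273e+01,  1.88928580e+01,  4.19790164e+00,
       -2.58583525e-03,  4.83970283e-06]), 'position': array([ 220.45802499, -584.25506177,  230.29535383]), 'ee_rot': array([-1.79319078e-01,  9.83790449e-01,  9.83994816e-04, -2.26819329e-04]), 'contact_force': array([ 0.24381145,  0.26823991, -0.49028689]), 'wrist_torque': array([ 0.01993256,  0.0129452 , -0.05855826]), 'grasp_force': 0.0, 'gripper_width': 85.32403386572472}
```

View pics/t1.png

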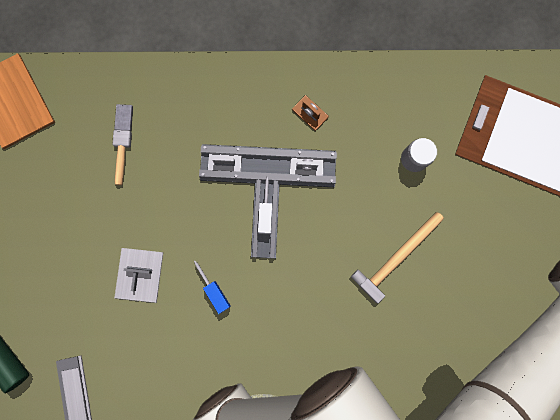

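View pics/s1.png

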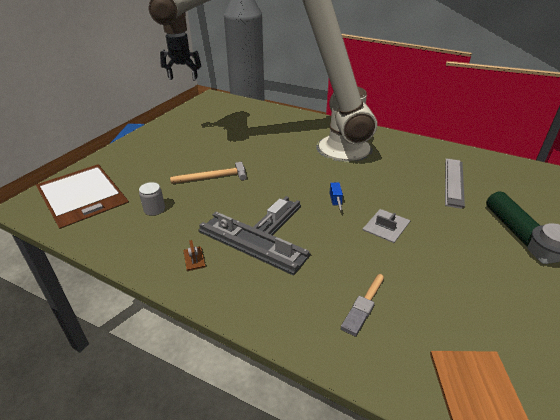

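The top view shows the fixture centred near (267,166), its track running down to (263,258), and the probe near (265,218). One bracket is at (224,162) and another at (306,168), which looks bushed. I'll check with an enlarged crop.

```bash
python3 - <<'E'
from h import *
a=np.load('t1.npz')['f'];b=np.load('s1.npz')['f']
c1=cv2.resize(a[135:270,190:345],None,fx=4,fy=4,interpolation=cv2.INTER_CUBIC)
c2=cv2.resize(b[190:275,190:315],None,fx=4,fy=4,interpolation=cv2.INTER_CUBIC)[:,:500]
cv2.imwrite('pics/c1.png',c1);cv2.imwrite('pics/c2.png',c2)
# corners of rails tops: z=24
for n,u,v,z in [('nestL top',201,147,24),('nestR top',335,152,24),('nestL bot',201,180,24),('nestR bot',335,186,24),('trackendL',253,258,22),('trackendR',273,260,22),('bored',306,168,18),('plain',224,162,18),('probe',265,218,52)]:
    print(n,onz('t1',u,v,z))
E
```

```text
nestL top [692.1 146.9  24. ]
nestR top [ 677.1 -177.9   24. ]
nestL bot [610.9 146.2  24. ]
nestR bot [ 593.6 -176.    24. ]
trackendL [422.9  22.   22. ]
trackendR [417.8 -25.3  22. ]
bored [ 639.4 -107.3   18. ]
plain [655.8  91.6  18. ]
probe [514.7  -7.4  52. ]
```

View pics/c1.png

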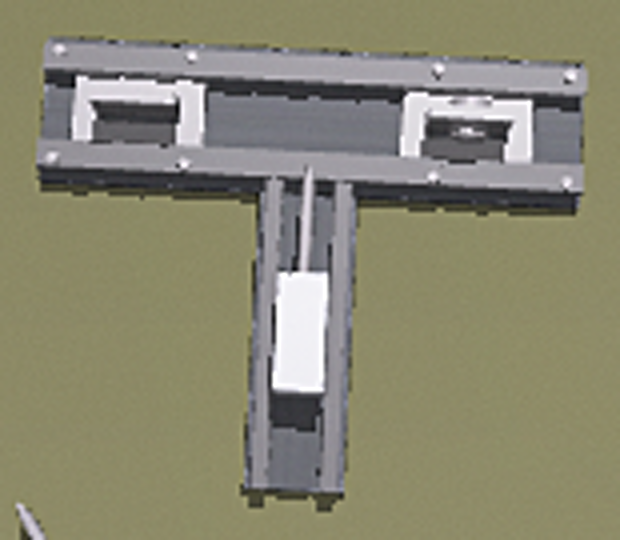

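The crop shows the bushed bracket on the right (crop 468,130), which is world −y. The plain bracket is on the left, and the probe's pin points at the nest. The fixture is yawed by about −3°. The plan is to grip the bored lug across y, slide it to the centre, then push the probe with closed fingers.

>>> {"method": "servo_tool", "body": {
  "commands": [
    [[0,0,0,0,0,0,5.9],[0,0,0,0,0,0,5.9],[0,0,0,0,0,0,5.9],[0,0,0,0,0,0,5.9],[0,-0.025,0.031,0,0,0,0],[0,-0.025,0.031,0,0,0,0],[0,-0.025,0.031,0,0,0,0],[0,-0.025,0.031,0,0,0,0],[0,-0.025,0.031,0,0,0,0],[0,-0.025,0.031,0,0,0,0]]
  ]
}}

```text
clock: 0.93
position: [380.6, -404.9, 231.0]
ee_rot: [0.026, 1.0, 0.0, -0.0]
contact_force: [1.0, -0.2, -0.4]
gripper_width: 85.6
grasp_force: 0.0
```

>>> {"method": "servo_tool", "body": {
  "commands": [
    [[0,-0.025,0.031,0,0,0,0],[0,-0.025,0.031,0,0,0,0],[0,-0.025,0.031,0,0,0,0],[0,-0.025,0.031,0,0,0,0],[0,-0.025,0.031,0,0,0,0],[0,-0.025,0.031,0,0,0,0],[0,-0.025,0.031,0,0,0,0],[0,-0.025,0.031,0,0,0,0],[0,-0.025,0.031,0,0,0,0],[0,-0.02,0.031,0.03,0,0,0]]
  ]
}}

```text
clock: 1.77
position: [642.7, -111.6, 209.9]
ee_rot: [0.025, 1.0, -0.001, 0.006]
contact_force: [0.4, -0.6, 1.1]
gripper_width: 85.1
grasp_force: 0.0
```

```bash
python3 - <<'E'
from h import *
s=arm.read_state(); print(s['position'],s['ee_rot'],s['clock'])
d=grab('wrist','w1'); print(d['K'],d['T'])
E
```

```text
[ 642.71518038 -111.55367547  209.86179378] [ 2.45370254e-02  9.99682319e-01 -6.53349608e-04  5.72435454e-03] 1.7667
[[325.1922621    0.         279.30264605]
 [  0.         325.1922621  207.52103988]
 [  0.           0.           1.        ]] [[ 5.00629848e-02 -9.54669648e-01 -2.93427268e-01  5.70365185e+02]
 [ 9.98744948e-01  4.74145406e-02  1.61366404e-02 -1.09624985e+02]
 [-1.49244171e-03 -2.93866850e-01  9.55845200e-01  3.51171536e+02]
 [ 0.00000000e+00  0.00000000e+00  0.00000000e+00  1.00000000e+00]]
```

View pics/w1.png

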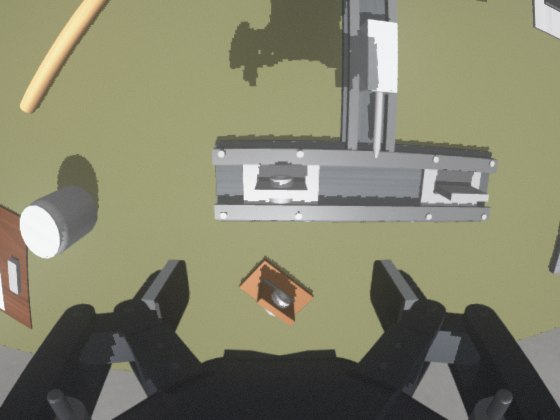

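The wrist view shows the bored bracket foot at x 244–319, y 165–202, the lug with its bush around (281,182), the rails from x 215 to 494, and the pin at (379,110).

```bash
python3 - <<'E'
from h import *
for n,u,v,z in [('rail front L',215,148,24),('front R',495,157,24),('back L',216,219,24),('back R',489,221,24),('footL',244,185,18),('footR',319,185,18),('footbackedge mid',281,202,18),('lugL',254,183,60),('lugR',308,183,60),('pintip',378,157,40),('pinroot',380,93,40),('blk fl',367,92,52),('blk fr',396,92,52),('blk bl',368,20,52),('blk br',397,22,52)]:
    print(n,onz('w1',u,v,z,True))
f=np.load('w1.npz')['f']; cv2.imwrite('pics/w1c.png',cv2.resize(f[130:230,205:405],None,fx=4,fy=4,interpolation=cv2.INTER_CUBIC))
E
```

```text
rail front L [ 604.1 -177.5   24. ]
front R [621. 143.  24.]
back L [ 680.4 -184.    24. ]
back R [701.3 144.8  24. ]
footL [ 646.  -151.2   18. ]
footR [649.9 -72.1  18. ]
footbackedge mid [ 666.6 -113.1   18. ]
lugL [ 635.  -136.6   60. ]
lugR [637.5 -87.   60. ]
pintip [618.4 -14.5  40. ]
pinroot [554.9 -11.7  40. ]
blk fl [554.8 -28.2  52. ]
blk fr [554.1   0.6  52. ]
blk bl [484.6 -23.4  52. ]
blk br [484.6   5.5  52. ]
```

View pics/w1c.png

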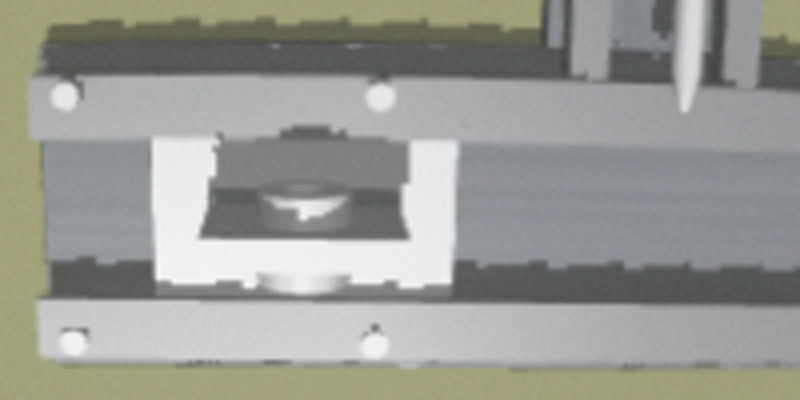

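The lug top is the lit strip at crop (304,255), which is image (281,194). I'll descend part way, let the arm settle and look again.

>>> {"method": "servo_tool", "body": {
  "commands": [
    [[0,-0.004,0,0.03,0,0,0],[0,0,0,0.03,0,0,0],[0,0,0,0.03,0,0,0],[0,0,0,0.01,0,0,0],[0,0,0,0,0,0,0],[0,0,0,0,0,0,0],[0,0,0,0,0,0,0],[0,0,0,0,0,0,0]]
  ]
}}

```text
clock: 2.48
position: [643.2, -113.6, 107.5]
ee_rot: [0.025, 1.0, 0.0, 0.002]
contact_force: [0.0, 0.1, 0.6]
gripper_width: 85.5
grasp_force: 0.0
```

```bash
python3 - <<'E'
from h import *
print(onz('w1',281,194,60,True))
s=arm.read_state(); print(s['position'],s['ee_rot'],s['clock'])
d=grab('wrist','w2')
E
```

```text
[ 646.8 -112.3   60. ]
[ 643.17103903 -113.62977694  107.49882807] [2.54807492e-02 9.99672923e-01 7.43674048e-07 2.18604024e-03] 2.4833
```

View pics/w2.png

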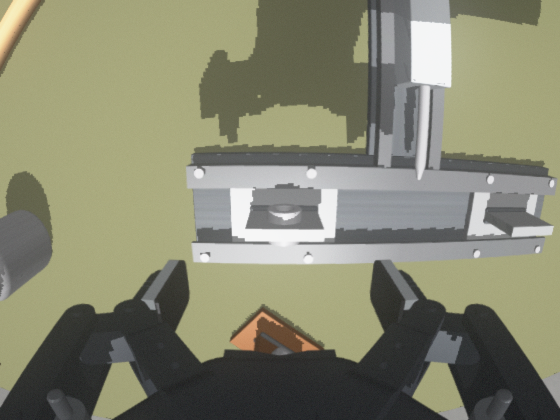

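The wrist view at z=107 shows the lug top's front edge at v≈229, u 245–324, the pin tip at (420,178) and the rail edges at v≈165 and 262.

```bash
python3 - <<'E'
from h import *
for n,u,v,z in [('lugfrontL',245,229,60),('lugfrontR',324,229,60),('rail fL',188,165,24),('fR',553,176,24),('bL',192,263,24),('bR',547,250,24),('tip',420,178,40),('root',427,87,40),('blkfl',411,82,52),('blkfr',450,87,52),('track railL inner',390,165,22),('track railR inner',430,166,22)]:
    print(n,onz('w2',u,v,z,True))
E
```

```text
lugfrontL [ 641.3 -136.9   60. ]
lugfrontR [643.9 -87.6  60. ]
rail fL [ 604.  -179.2   24. ]
fR [621.9 140.4  24. ]
bL [ 681.4 -186.7   24. ]
bR [697.9 151.6  24. ]
tip [618.1 -15.8  40. ]
root [554.7 -11.   40. ]
blkfl [553.  -28.1  52. ]
blkfr [554.6   0.7  52. ]
track railL inner [611.6 -32.6  22. ]
track railR inner [612.9   0.7  22. ]
```

>>> {"method": "servo_tool", "body": {
  "commands": [
    [[0,-0.003,0.001,0.025,0,0,0],[0,0,0,0.025,0,0,0],[0,0,0,0.015,0,0,0],[0,0,0,0.01,0,0,0],[0,0,0,0,0,0,0],[0,0,0,0,0,0,0]]
  ]
}}

```text
clock: 3.03
position: [645.5, -112.8, 30.8]
ee_rot: [0.025, 1.0, -0.0, 0.001]
contact_force: [0.8, 0.2, 0.1]
gripper_width: 85.6
grasp_force: 0.0
```

>>> {"method": "servo_tool", "body": {
  "commands": [
    [[60,0,0,0,0,0,0],[90,0,0,0,0,0,0],[120,0,0,0,0,0,0],[150,0,0,0,0,0,0],[150,0,0,0,0,0,0],[150,0,0,0,0,0,0],[150,0,0,0,0,0,0],[150,0,0,0,0,0,0]]
  ]
}}

```text
clock: 3.7
position: [646.1, -112.2, 31.9]
ee_rot: [0.025, 1.0, 0.0, 0.002]
contact_force: [-0.2, 2.2, 5.5]
gripper_width: 48.5
grasp_force: 63.3
```

>>> {"method": "servo_tool", "body": {
  "commands": [
    [[150,0,0.005,0,0,0,0],[150,0,0.01,0,0,0,0],[150,0,0.01,0,0,0,0],[150,0,0.01,0,0,0,0],[150,0,0.01,0,0,0,0],[150,0,0.01,0,0,0,0],[150,0,0.01,0,0,0,0],[150,0,0.01,0,0,0,0],[150,0,0.01,0,0,0,0],[150,0,0.005,0,0,0,0]]
  ]
}}

```text
clock: 4.53
position: [650.4, -23.8, 32.0]
ee_rot: [0.025, 1.0, -0.001, 0.001]
contact_force: [-0.4, -6.8, 6.4]
gripper_width: 48.5
grasp_force: 63.3
```

>>> {"method": "servo_tool", "body": {
  "commands": [
    [[150,0,0.004,0,0,0,0],[150,0,0,0,0,0,0],[150,0,0,0,0,0,0],[150,0,0,0,0,0,0]]
  ]
}}

```text
clock: 4.87
position: [650.6, -19.6, 31.9]
ee_rot: [0.025, 1.0, -0.0, 0.001]
contact_force: [-1.1, -2.3, 5.8]
gripper_width: 48.5
grasp_force: 63.4
```

```bash
python3 - <<'E'
from h import *
d=grab('wrist','w3')
E
```

```text
(no output)
```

View pics/w3.png

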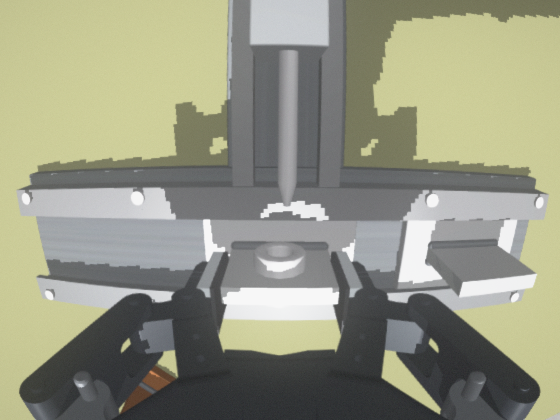

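The bush front is at about (281,258) between the fingers. The pin tip is at (288,204) and its root at (289,52), so the bush is still slightly to −y.

```bash
python3 - <<'E'
from h import *
u=np.array([0.9987,-0.0525]);w=np.array([0.0525,0.9987])
for n,a,b,z in [('bush outer L',256,262,40),('bush outer R',306,262,40),('bush ctr',281,259,40),('tip',288,204,40),('root',289,52,40),('blkL',250,43,52),('blkR',329,47,52),('trL',253,185,22),('trR',320,185,22),('lugTopL',222,288,60),('lugTopR',340,290,60)]:
    p=onz('w3',a,b,z,True); print(n,p,'fix',(p[:2]-[651.3,-18])@u,(p[:2]-[651.3,-18])@w)
E
```

```text
bush outer L [644.8 -31.9  40. ] fix -5.7618 -14.22318
bush outer R [645.9  -9.1  40. ] fix -5.860229999999977 8.604930000000001
bush ctr [643.8 -20.4  40. ] fix -7.36425 -2.790629999999999
tip [618.  -16.1  40. ] fix -33.356459999999956 0.149280000000001
root [554.2 -12.7  40. ] fix -97.25201999999992 0.19536000000000575
blkL [552.  -27.3  52. ] fix -98.68265999999997 -14.501159999999999
blkR [554.8   1.8  52. ] fix -97.41405 14.708010000000002
trL [612.8 -32.2  22. ] fix -37.70445 -16.202790000000004
trR [ 6.144e+02 -1.000e-01  2.200e+01] fix -37.791779999999974 15.93948
lugTopL [646.4 -44.7  60. ] fix -3.4918799999999774 -26.92254
lugTopR [649.9   3.4  60. ] fix -2.5216799999999773 21.29868
```

>>> {"method": "servo_tool", "body": {
  "commands": [
    [[150,0,0.003,0,0,0,0],[150,0,0,0,0,0,0],[150,0,0,0,0,0,0],[150,0,0,0,0,0,0]]
  ]
}}

```text
clock: 5.25
position: [650.7, -17.2, 31.9]
ee_rot: [0.025, 1.0, -0.001, 0.001]
contact_force: [-0.7, -4.3, 5.7]
gripper_width: 48.7
grasp_force: 63.4
```

```bash
python3 - <<'E'
from h import *
d=grab('wrist','w4')
cv2.imwrite('pics/w4c.png',cv2.resize(d['frame'][160:320,190:370],None,fx=3,fy=3,interpolation=cv2.INTER_CUBIC))
E
```

```text
(no output)
```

View pics/w4c.png

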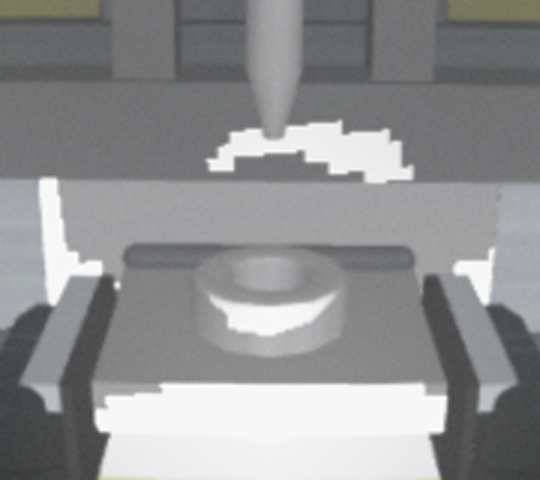

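In the crop the bush front face is centred at (271,275), with its bore at (270,271), and the pin tip is at (274,136). They are nearly in line.

```bash
python3 - <<'E'
from h import *
u=np.array([0.9987,-0.0525]);w=np.array([0.0525,0.9987])
for n,a,b,z in [('bushface',190+271/3,160+275/3,40),('tip',190+274/3,160+136/3,40),('tip shank',190+274/3,160+70/3,40),('trL',190+176/3,160+75/3,22),('trR',190+372/3,160+75/3,22)]:
    p=onz('w4',a,b,z,True); print(n,p,'fix',(p[:2]-[651.3,-18])@u,(p[:2]-[651.3,-18])@w)
E
```

```text
bushface [640.2 -18.1  40. ] fix -11.08031999999991 -0.6826199999999967
tip [618.5 -16.6  40. ] fix -32.83085999999996 -0.3238199999999989
tip shank [608.9 -16.1  40. ] fix -42.44462999999998 -0.32847
trL [612.8 -31.9  22. ] fix -37.7202 -15.903179999999999
trR [ 6.144e+02 -6.000e-01  2.200e+01] fix -37.76552999999998 15.44013
```

Within 0.5 mm, so I release, lift and move behind the probe.

>>> {"method": "servo_tool", "body": {
  "commands": [
    [[100,0,0,0,0,0,0],[40,0,0,0,0,0,0],[0,0,0,0,0,0,0],[0,0,0,0,0,0,0],[0,0,0,0,0,0,0],[0,0,0,-0.02,0,0,0],[0,0,0,-0.03,0,0,0],[0,0,0,-0.03,0,0,0],[0,0,0,-0.03,0,0,0],[100,0,0,0,0,0,0]]
  ]
}}

```text
clock: 6.13
position: [653.9, -15.4, 147.5]
ee_rot: [0.025, 1.0, 0.0, 0.007]
contact_force: [0.4, -0.7, 0.6]
gripper_width: 75.5
grasp_force: 0.0
```

>>> {"method": "servo_tool", "body": {
  "commands": [
    [[255,0.03,-0.001,0,0,0,0],[255,0.03,0,0,0,0,0],[255,0.03,0,0,0,0,0],[255,0.03,0,0,0,0,0],[255,0.03,0,0,0,0,0],[255,0.03,0,0,0,0,0],[255,0.025,0,0,0,0,0],[255,0,0,0,0,0,0],[255,0,0,0,0,0,0],[255,0,0,0,0,0,0]]
  ]
}}

```text
clock: 6.97
position: [446.0, -6.0, 140.5]
ee_rot: [0.025, 1.0, 0.0, 0.001]
contact_force: [0.2, 0.2, -0.2]
gripper_width: -0.1
grasp_force: 0.0
```

```bash
python3 - <<'E'
from h import *
d=grab('wrist','w5')
E
```

```text
(no output)
```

View pics/w5.png

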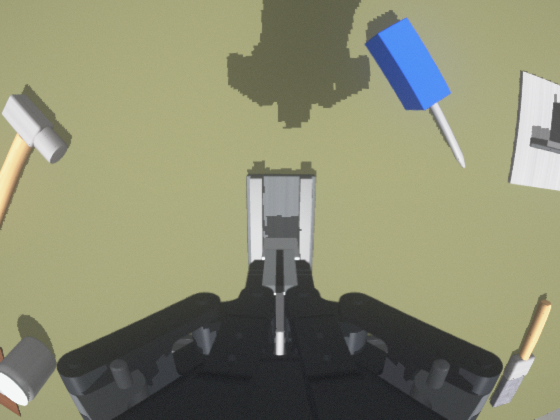

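The closed fingers stand over the track behind the block; the track end is at v≈175 and spans u 248–315. Descending.

>>> {"method": "servo_tool", "body": {
  "commands": [
    [[255,0,-0.001,0.03,0,0,0],[255,0,0,0.03,0,0,0],[255,0,0,0.03,0,0,0],[255,0,0,0.015,0,0,0],[255,0,0,0.005,0,0,0],[255,0,0,0,0,0,0],[255,0,0,0,0,0,0],[255,0,0,0,0,0,0]]
  ]
}}

```text
clock: 7.68
position: [446.4, -6.9, 31.0]
ee_rot: [0.025, 1.0, 0.0, 0.001]
contact_force: [-0.5, 0.7, -0.2]
gripper_width: 0.2
grasp_force: 0.0
```

>>> {"method": "servo_tool", "body": {
  "commands": [
    [[255,-0.005,0,0,0,0,0],[255,-0.005,0,0,0,0,0],[255,-0.005,0,0,0,0,0],[255,-0.005,0,0,0,0,0],[255,-0.005,0,0,0,0,0],[255,-0.005,0,0,0,0,0],[255,-0.005,0,0,0,0,0],[255,-0.005,0,0,0,0,0],[255,-0.005,0,0,0,0,0]]
  ]
}}

```text
clock: 8.43
position: [490.0, -9.7, 29.8]
ee_rot: [0.026, 1.0, -0.0, -0.0]
contact_force: [-1.9, -0.2, -0.4]
gripper_width: -0.1
grasp_force: 0.7
```

>>> {"method": "servo_tool", "body": {
  "commands": [
    [[255,-0.004,0,0,0,0,0],[255,-0.004,0,0,0,0,0],[255,-0.004,0,0,0,0,0],[255,-0.004,0,0,0,0,0],[255,-0.004,0,0,0,0,0],[255,0,0,0,0,0,0]]
  ]
}}

```text
clock: 8.93
position: [511.2, -10.5, 30.1]
ee_rot: [0.025, 1.0, 0.0, 0.001]
contact_force: [-0.6, 0.3, -0.1]
gripper_width: 0.2
grasp_force: 0.0
```

>>> {"method": "servo_tool", "body": {
  "commands": [
    [[255,-0.004,0,0,0,0,0],[255,-0.004,0,0,0,0,0],[255,-0.004,0,0,0,0,0],[255,0,0,0,0,0,0]]
  ]
}}

```text
clock: 9.27
position: [523.3, -11.0, 30.2]
ee_rot: [0.025, 1.0, 0.0, 0.001]
contact_force: [0.5, -0.6, -0.2]
gripper_width: -0.2
grasp_force: 0.0
```

>>> {"method": "servo_tool", "body": {
  "commands": [
    [[255,-0.002,0,0,0,0,0],[255,-0.002,0,0,0,0,0],[255,-0.002,0,0,0,0,0],[255,0,0,0,0,0,0]]
  ]
}}

```text
clock: 9.6
position: [528.5, -11.4, 30.0]
ee_rot: [0.026, 1.0, 0.0, 0.001]
contact_force: [-0.6, -0.3, -0.2]
gripper_width: 0.1
grasp_force: 0.5
```

>>> {"method": "servo_tool", "body": {
  "commands": [
    [[255,-0.002,0,0,0,0,0],[255,0,0,0,0,0,0],[255,0,0,0,0,0,0]]
  ]
}}

```text
clock: 9.85
position: [530.3, -11.6, 30.0]
ee_rot: [0.026, 1.0, 0.0, 0.0]
contact_force: [0.1, -0.1, -0.1]
gripper_width: 0.0
grasp_force: 0.4
```

```bash
python3 - <<'E'
from h import *
d=grab('top','t2')
cv2.imwrite('pics/t2c.png',cv2.resize(d['frame'][135:270,190:345],None,fx=4,fy=4,interpolation=cv2.INTER_CUBIC))
E
```

```text
(no output)
```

View pics/t2c.png

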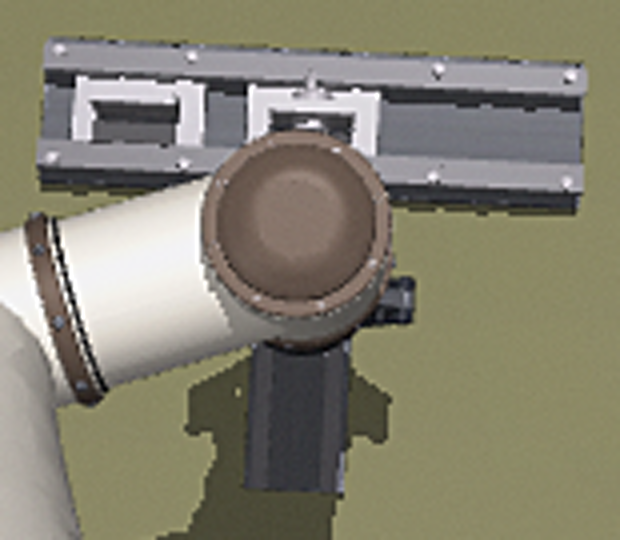

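The top crop shows the pin tip emerging past the bush at (313,75). I'll keep pushing until there is firm contact.

>>> {"method": "servo_tool", "body": {
  "commands": [
    [[255,-0.002,0,0,0,0,0],[255,0,0,0,0,0,0],[255,0,0,0,0,0,0]]
  ]
}}

```text
clock: 10.15
position: [532.2, -11.7, 30.0]
ee_rot: [0.026, 1.0, 0.0, 0.0]
contact_force: [-1.3, -0.2, -0.8]
gripper_width: -0.1
grasp_force: 0.5
```

>>> {"method": "servo_tool", "body": {
  "commands": [
    [[255,-0.002,0,0,0,0,0],[255,0,0,0,0,0,0],[255,0,0,0,0,0,0]]
  ]
}}

```text
clock: 10.4
position: [532.2, -11.9, 29.8]
ee_rot: [0.026, 1.0, -0.0, -0.002]
contact_force: [-5.0, 1.8, 2.4]
gripper_width: -0.4
grasp_force: 2.7
```

>>> {"method": "servo_tool", "body": {
  "commands": [
    [[255,-0.002,0,0,0,0,0],[255,0,0,0,0,0,0],[255,0,0,0,0,0,0]]
  ]
}}

```text
clock: 10.65
position: [532.1, -12.2, 29.6]
ee_rot: [0.026, 1.0, -0.001, -0.004]
contact_force: [-9.5, 3.2, 6.3]
gripper_width: -0.2
grasp_force: 4.7
```

>>> {"method": "servo_tool", "body": {
  "commands": [
    [[255,0.004,0,0,0,0,0],[255,0.01,0,0,0,0,0],[255,0.02,0,0,0,0,0],[255,0.03,0,-0.02,0,0,0],[255,0.03,0,-0.03,0,0,0],[255,0,0,-0.03,0,0,0],[255,0,-0.03,-0.03,0,0,0],[255,0,-0.03,0,0,0,0],[255,0,-0.03,0,0,0,0],[255,0,-0.03,0,0,0,0]]
  ]
}}

```text
clock: 11.48
position: [437.0, -127.3, 140.3]
ee_rot: [0.025, 1.0, 0.0, 0.002]
contact_force: [0.2, -0.0, -0.5]
gripper_width: -0.0
grasp_force: 0.0
```

>>> {"method": "servo_tool", "body": {
  "commands": [
    [[255,0,-0.03,0,0,0,0],[255,0,-0.03,0,0,0,0],[255,0,-0.03,0,0,0,0],[255,0,0,0,0,0,0]]
  ]
}}

```text
clock: 11.82
position: [432.0, -219.9, 139.2]
ee_rot: [0.028, 1.0, -0.001, 0.001]
contact_force: [-0.4, 0.6, 0.5]
gripper_width: 0.5
grasp_force: 0.0
```

```bash
python3 - <<'E'
from h import *
d=grab('top','t3')
cv2.imwrite('pics/t3c.png',cv2.resize(d['frame'][135:270,190:345],None,fx=4,fy=4,interpolation=cv2.INTER_CUBIC))
E
```

```text
(no output)
```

View pics/t3c.png

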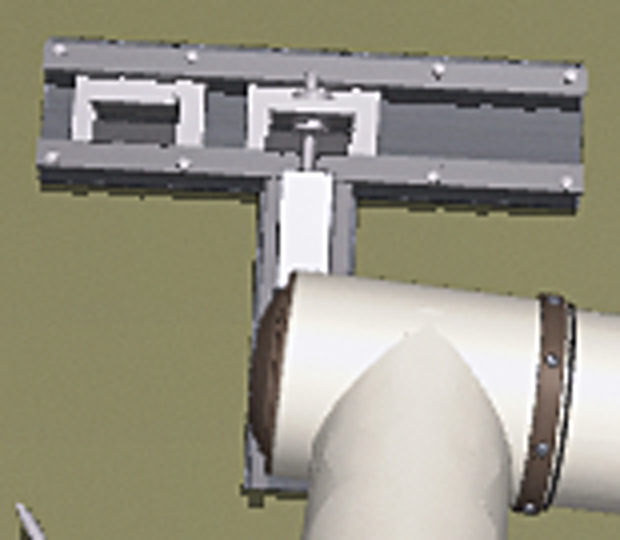

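The block's front face (crop 305,172) is against the rail, the pin passes through the bush, and the plain bracket hasn't moved.

```bash
python3 -c "
from bench import ticket
print(ticket.job_done())"
```

```text
the job is handed in; nothing more can be done
None
```

I've handed the job in (no verdict was returned): the bored bracket is lined up with the probe's track, the probe is fully home against the rail with its pin through the bore, and nothing else was touched.

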